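# Open the cash box lock with its key and hold it turned

## Task

Take the key with the tall rectangular head out of the organizer and push it all the way into the lock in the lid of the steel cash box; the wafers inside are sticky, so ease it past them with a little wiggling rather than force. Then turn it a quarter turn clockwise, seen from above, against the return spring, and keep hold of the key there, still pushed in and turned, as you finish, so that I can lift the lid. Leave the other key, the nail clipper, the dish and the remote control where they are.

Things in the scene. Friction and masses are not known exactly. Their poses are not given: they have to be found in the camera images.
- cash_key: Cash box key, 74 mm, about 35 g, upright in one of the organizer's key slots, its shoulder (18 x 8 x 6 mm) resting on the deck. Aluminium blade 10 mm wide, 3 mm thick, 30 mm long, the last 7 mm tapering to 2 mm wide. Both edges alike: works either way round. Origin: middle of the shoulder's underside, where the blade begins; z up along the key, x across its width, y through its thickness.
- cash_key_head (a point): Middle of that key's flat rectangular black plastic head: 32 mm wide (x), 9 mm thick (y), 38 mm tall (z), 25 mm above the key's origin. Same axes as the key.
- house_key: Another key, to be left alone: round black plastic head 24 mm across, 8 mm thick, its top 28 mm above the origin; blade 8 x 3 x 28 mm; upright in the other slot, 65 mm away along the organizer's length. Origin and axes as for the cash box key.
- organizer: White plastic drawer organizer, fixed, 140 mm (x) by 240 mm (y), flat deck 80 mm high, pull-out tray below in front. Origin: middle of its underside; x to its back, y along its length. Key slots (4.5 mm in x, 11.5 mm in y) at x = 0, y = -70 and -5 mm; either key may be in either. The clipper's place, with a 6 mm lip, is at y = 43 to 112 mm; the deck is clear before and behind the keys.
- cashbox: Grey steel cash box, fixed, 154 mm (x) by 204 mm (y), lid top 90 mm high, left or right of the organizer. Origin: middle of its underside; x to its hinged back, y along its length. The round lock, 33 mm across, stands 4 mm above the lid at x = -45 mm, y = 0. A folded wire handle (top 9 mm above the lid) lies at x = -5 to 44 mm, y = -56 to 56 mm.
- keyway (a point): Middle of the keyway's mouth in the face of the lock's steel plug, on its upright turning axis, 94 mm above the console. Slot 12 mm long (point x) and 4.5 mm wide (point y), its long sides flared to 8 mm at the mouth, deep enough for the whole blade; z up out of the lock. Turns with the plug; at the start the slot points along the cash box's x. The key is home when its origin is at this point.
- plug (a joint): Turn of the lock's plug, rad, clockwise from above: 0 at the start, 1.57 a quarter turn, stop at 1.75. A spring turns it back (0.02 to 0.1 N m). The key has about 13 degrees of play in the slot, so the hand turns that much more. Three wafers down to 22 mm deep bar it until the key is nearly home; straight, they take up to 20 N or so; moving the blade 1 mm to and fro along the slot eases them.
- clipper: Steel nail clipper 56 x 13 mm, 14 mm high, lying in the low-lipped place on the organizer's deck; leave alone. Origin: middle of its underside.
- dish: Dark blue ceramic dish, 110 mm across, 35 mm high, on the console behind the work; leave alone. Origin: middle of its underside.
- remote: Grey plastic remote control 165 x 46 x 18 mm lying on the console behind the work; leave alone. Origin: middle of its underside, x along its length.
Mind the look-alikes: they are no part of the job. Leave any blue look-alike of the cash_key alone.

How it is judged:
On the way, in this order (a step that is already met when the one before it is completed fails the run):
1. the rectangular-headed key is all the way in the lock, which is not yet turned (z of cash_key in the frame of keyway below 0.003 m and horizontal distance between cash_key and keyway below 0.004 m and angle between cash_key's own z axis and vertical below 0.15 rad and value of joint plug below 0.35 rad), for 0.1 s.
2. the lock is turned a quarter turn clockwise (at least 70 degrees) (z of cash_key in the frame of keyway below 0.003 m and horizontal distance between cash_key and keyway below 0.004 m and angle between cash_key's own z axis and vertical below 0.15 rad and value of joint plug above 1.22 rad), for 0.2 s.
At the end, for the whole second after the job is handed in: The key's shoulder is within 3 mm of the lock's face and 4 mm of its axis, the key is upright within 0.15 rad, the lock stands at 70 degrees (1.22 rad) or more, and the fingers still grip the key with more than 3 N (all of step 2 and contact force between the fingers and cash_key above 3 N); the arm keeps its last pose, push and grip.
It fails at once if the round-headed key is moved more than 25 mm (distance of house_key from where it was at the start of the episode above 0.025 m).
It fails at once if the nail clipper is moved more than 25 mm (distance of clipper from where it was at the start of the episode above 0.025 m).
It fails at once if the dish is moved more than 25 mm (distance of dish from where it was at the start of the episode above 0.025 m).
It fails at once if the remote control is moved more than 25 mm (distance of remote from where it was at the start of the episode above 0.025 m).
It fails at once if the key is forced: it presses on the cash box and its lock with more than 90 N (contact force between cash_key and cashbox above 90 N).
It also fails if it takes over 58 s, if anything falls off the work surface, if the arm or the gripper's body presses on something with over 40 N, if the wrist force passes 120 N, or if a joint passes its speed limit or range.

## Robot

A 7-joint arm with a two-finger parallel gripper is mounted at the origin on the work surface. World frame = base frame: x ahead of the robot, y to its left, z up, the work surface at z = 0. Lengths are in m, angles in rad, forces in N, time in s.
With the tool pointing down it reaches from about 0.4 to 0.875 m from the base axis. Payload 19.3 kg.
Tool frame: the origin (TCP) lies at the very end of the fingers, on their centre line; the grasp point (between the pads) lies 19 mm behind it; z points along the fingers, y is the line along which they close (so a half turn about z gives the same grasp; the last joint's range is limited). The gripper opens to 85 mm and grips with 20 to 120 N. Pads are 22 mm wide; open, the fingers measure 114 mm over their backs; the gripper's body (76 mm by 85 mm) begins 54 mm behind the grasp point. The pads swing forward as they close: fully open they stand 13 mm farther back than shut.
Start: joints at [1.104, 0.521, -0.036, 1.599, 0.021, 1.021, -0.113], TCP at [0.242, -0.576, 0.231] pointing down, gripper open.
Joint ranges: [-2.91, 2.91], [-0.3, 2.13], [-1.5, 1.42], [0.17, 2.43], [-1.26, 4.41], [0.16, 1.93], [-2.52, 2.52]. Speed limits (rad/s): [1.89, 1.89, 2.39, 2.39, 3.01, 3.01, 3.01].

## Interface

Orientations are given as [roll, pitch, yaw] about the fixed x, y, z axes, in that order (R = Rz(yaw) Ry(pitch) Rx(roll)).
In Python, from workcell import bot gives the robot as it stands.
- The arm moves only by the tool carry_out, never from a script. Its argument "rows" is a list that holds one entry, the list of rows, each a list of 4 numbers: the shift along the tool's x, y, z in m, then the turn about the tool's z in degrees. In form: [[[x, y, z, twist], ...]]. A call has 1 to 12 rows; each row is the pose to reach, as a shift and turn from the pose commanded when the call began, along the tool's axes at that moment; what a row does not reach only later rows make up. A row lasts 1/12 s, in which the tool goes at most 41.7 mm and 7.16 degrees, less where a joint would pass 70% of its speed; a pose out of reach is approached as far as the arm can. A call with a gripper value outside its range is refused whole. "grip" is the finger opening in m, from 0 to 0.0854, set as the call begins (left out, the last holds). The fingers move at their own pace and stop on an object; "grip_force" is the grip in N (left out, the last holds). Time passes only in rows, so rows that repeat a pose let the fingers close. It gives the time, the measured TCP pose, the force, the opening and the grip force at its end, in the units of the state.
- bot.observe(): the state, without advancing time (a new reading comes with each control period).
- bot.grab_frame(name): name is "scene" or "top" or "wrist"; returns a dict with "pixels" (420x560x3 uint8, red, green, blue), "K" (3x3 intrinsics, pixels), "pose" (4x4, takes a point from camera to world coordinates). Camera axes: x right, y down, z forward; pixel columns grow to the right and rows downward; lengths in m; the calibration is good to about 2 mm. A picture is of the moment at which its call begins. There is no depth.
- bot.job_done(): hands the job in; it is judged then, once.
Trained networks look in a picture, given as the dict that the camera call returned (one of the last four; its "shot" number tells which), for a name from the list of things; names that differ only in an ending like _2 or _b are one class to them, and where a whole thing is asked for, a point or a joint stands for the part that bears it (a point fixed in the world has none). Each returns a list of dicts, best first, with "conf" (0 to 1); they miss things now and then, are a little off and sometimes report something else, mostly with a low value. They report only what shows in the picture. A call takes as long as a camera call. They do not tell look-alikes from the thing itself.
- bot.look_for(picture, label): "position" ([column, row] in pixels, amid what is visible of it).
- bot.regions_of(picture, label): "region" (420x560 bool, what is visible of it) and "position" ([column, row] in pixels, amid what is visible of it).
- bot.spot_point(picture, label): "position" ([column, row] in pixels: a listed point, or the origin of a listed thing).
The state is a dict: "clock": time; "qpos": joint angles; "qd": joint speeds; "joint_efforts": joint torques, N m; "position": TCP position; "tool_rot": TCP orientation; "force": force on the tool from outside, world axes, zero at the start; "moment": the same for the moment, N m; "grip_width": finger opening in m; "finger_force": force on a finger pad.
Only numpy, scipy, OpenCV 4.12 (cv2) and the standard library are available. Lean on these libraries where they do the work, as an engineer would, in place of code of your own. Each camera call takes 0.05 s, during which the arm holds its last target. There are 200 camera calls.

## Working session

There is one attempt and no reset: what is moved stays moved. The work goes in short steps, Python scripts to look and compute and a tool call to move; the robot and the scene stay as the last step left them, time stands still between calls to the robot, and variables do not carry over. Pictures are saved under pics/ and viewed, at most 10 in all, crops included, and the job is handed in when it is done.

Besides the shell and the picture viewer there is one more tool, called after "Request:" as name([rows], argument=value, ...), one row to a line, values as JSON. carry_out: Moves the arm, as the interface text tells. Its arguments: {"type":"object","properties":{"rows":{"type":"array","items":{"type":"array","items":{"type":"array","items":{"type":"number"}}}},"grip":{"type":"number"},"grip_force":{"type":"number"}},"required":["rows"]}

```bash
mkdir -p pics; cat > h.py <<'E'
import numpy as np, cv2
from workcell import bot
def save(f,name,crop=None,s=1):
    p=f["pixels"]
    if crop: p=p[crop[1]:crop[3],crop[0]:crop[2]]
    p=cv2.resize(p,None,fx=s,fy=s,interpolation=cv2.INTER_CUBIC)
    cv2.imwrite("pics/"+name,p[:,:,::-1])
def onz(f,uv,z):
    K=np.array(f["K"]);T=np.array(f["pose"])
    d=T[:3,:3]@np.linalg.solve(K,[uv[0],uv[1],1]);o=T[:3,3]
    return o+d*(z-o[2])/d[2]
def proj(f,p):
    T=np.array(f["pose"]);c=T[:3,:3].T@(np.array(p)-T[:3,3]);q=np.array(f["K"])@c
    return q[:2]/q[2]
E
python3 - <<'E'
from h import *
fs={n:bot.grab_frame(n) for n in("scene","top")}
save(fs["scene"],"scene1.png");save(fs["top"],"top1.png")
Z=dict(cash_key=.08,cash_key_head=.105,house_key=.08,organizer=0,cashbox=0,keyway=.094,clipper=.08,dish=0,remote=0)
for n,f in fs.items():
    print(n,np.array(f["pose"])[:3,3].round(3))
    for l,z in Z.items():
        for d in bot.spot_point(f,l)[:3]:
            print(l,round(d["conf"],2),np.round(d["position"],1),onz(f,d["position"],z).round(4))
s=bot.observe();print(s["clock"],s["position"],s["tool_rot"],s["force"],s["grip_width"])
E
```

```text
scene [ 1.117 -0.19   0.863]
cash_key 0.74 [206.4 213.1] [ 0.5094 -0.1934  0.08  ]
cash_key 0.74 [197.8 169.9] [ 0.3915 -0.1918  0.08  ]
cash_key 0.71 [111.  272.7] [ 0.5972 -0.384   0.08  ]
cash_key_head 0.8 [125.8 277.8] [ 0.6311 -0.3533  0.105 ]
cash_key_head 0.52 [202.4 202.4] [ 0.5009 -0.1965  0.105 ]
cash_key_head 0.51 [193.  180.1] [ 0.4393 -0.2054  0.105 ]
house_key 0.67 [175.9 219.6] [ 0.5092 -0.2539  0.08  ]
organizer 0.67 [213.3 237. ] [ 0.5133 -0.1904  0.    ]
keyway 0.46 [381.8 174.6] [0.5184 0.1706 0.094 ]
clipper 0.54 [248.8 203.3] [ 0.5077 -0.1072  0.08  ]
dish 0.89 [276.1 337. ] [ 0.7621 -0.1181  0.    ]
remote 0.89 [384.4 302.5] [0.7491 0.099  0.    ]
top [ 0.477 -0.072  1.109]
cash_key 0.7 [344.4 280.8] [ 0.3424 -0.1862  0.08  ]
cash_key 0.64 [348.  208.4] [ 0.5107 -0.1992  0.08  ]
cash_key 0.56 [423.5 193.8] [ 0.541  -0.3758  0.08  ]
cash_key_head 0.76 [416.5 189.7] [ 0.5492 -0.3529  0.105 ]
cash_key_head 0.65 [344.5 273.4] [ 0.3623 -0.1841  0.105 ]
cash_key_head 0.38 [348.9 210.1] [ 0.5059 -0.1981  0.105 ]
house_key 0.6 [371.2 207.6] [ 0.5114 -0.2534  0.08  ]
organizer 0.66 [339.5 208.3] [ 0.514  -0.1877  0.    ]
cashbox 0.96 [189.7 191. ] [0.5665 0.1931 0.    ]
keyway 0.65 [187.1 208.7] [0.5176 0.1771 0.094 ]
clipper 0.67 [311.6 204.9] [ 0.5207 -0.1143  0.08  ]
dish 0.93 [314.2 112.5] [ 0.7607 -0.1298  0.    ]
remote 0.82 [224.8 114.9] [0.7609 0.1001 0.    ]
1.0 [ 0.24148796 -0.57645916  0.23129518] [-3.14157333e+00  2.37327177e-05  3.96737150e-01] [-0.37388921  0.42860771 -0.03258622] 0.08536751601638842
```

View pics/scene1.png

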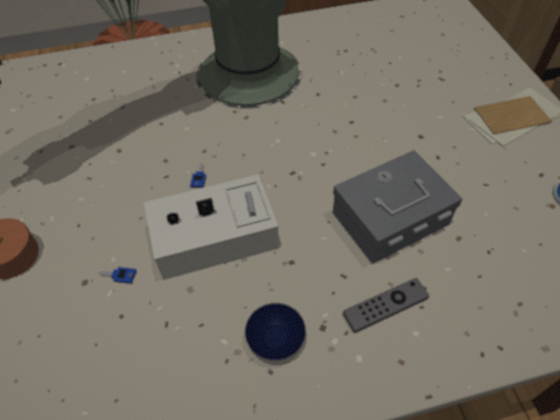

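View pics/top1.png

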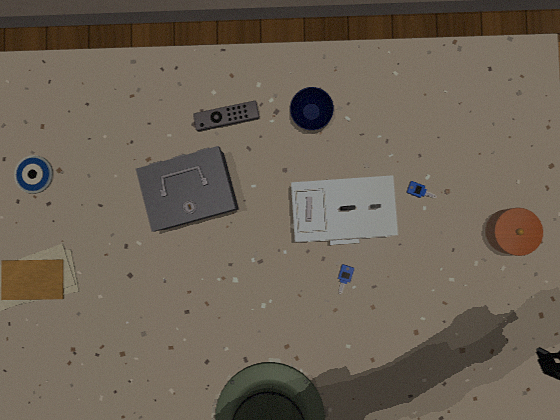

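The scene and top views show two keys standing in the organizer, with black heads: the wide one at top (347,209) and the small one at (376,207). Blue look-alikes lie on the console at top (417,190) and (345,274). The wide black head in the middle slot fits the cash key. I'll move above it, then confirm with the wrist camera.

Request:
carry_out([
  [[0.033,-0.02,-0.005,-6],[0.066,-0.041,-0.01,-11],[0.1,-0.062,-0.015,-17],[0.133,-0.083,-0.02,-23],[0.166,-0.104,-0.02,-28],[0.2,-0.125,-0.02,-34],[0.233,-0.146,-0.02,-40],[0.266,-0.167,-0.02,-45],[0.3,-0.187,-0.02,-51],[0.333,-0.208,-0.02,-57],[0.366,-0.229,-0.02,-62],[0.394,-0.246,-0.02,-67]],
], grip=0.0854)

```text
clock: 2.0
position: [0.5111, -0.1947, 0.2516]
tool_rot: [3.141, -0.0, 1.572]
force: [-0.1, -0.7, -0.2]
grip_width: 0.0851
finger_force: 0.0
```

Request:
carry_out([
  [[0,0,0,0],[0,0,0,0],[0,0,0,0]],
])

```text
clock: 2.25
position: [0.5096, -0.1977, 0.2512]
tool_rot: [-3.141, 0.0, 1.565]
force: [-0.9, -0.4, 0.6]
grip_width: 0.0851
finger_force: 0.0
```

```bash
python3 - <<'E'
from h import *
f=bot.grab_frame("wrist");t=bot.grab_frame("top")
save(f,"w1.png")
s=bot.observe();print(s["clock"],s["position"],s["tool_rot"],np.round(s["qpos"],3),s["force"])
print(np.array(f["pose"]).round(3))
for l,z in dict(cash_key=.08,cash_key_head=.105,house_key=.08,clipper=.08,organizer=0).items():
    for d in bot.spot_point(f,l)[:3]: print(l,round(d["conf"],2),np.round(d["position"],1),onz(f,d["position"],z).round(4))
for l in("cashbox",):
    for d in bot.regions_of(t,l)[:1]:
        c,_=cv2.findContours(d["region"].astype(np.uint8),0,2);c=max(c,key=cv2.contourArea)
        r=cv2.minAreaRect(c);b=cv2.boxPoints(r);print(l,r);[print(onz(t,p,.09).round(4)) for p in b]
E
```

```text
2.35 [ 0.50925831 -0.19839357  0.25127416] [-3.14126157e+00  4.26735410e-04  1.56390078e+00] [ 0.585  0.401 -0.429  1.769  0.193  1.013  0.076] [-0.556335   -0.13945444 -0.24783467]
[[ 1.    -0.005 -0.     0.509]
 [-0.005 -0.95  -0.312 -0.119]
 [ 0.001  0.312 -0.95   0.395]
 [ 0.     0.     0.     1.   ]]
cash_key 0.96 [140.6 178.2] [ 0.3661 -0.1802  0.08  ]
cash_key 0.88 [312.  314.1] [ 0.5424 -0.3413  0.08  ]
cash_key 0.56 [285.9 190.8] [ 0.5122 -0.194   0.08  ]
cash_key_head 0.92 [158.7 179.2] [ 0.394  -0.1764  0.105 ]
cash_key_head 0.79 [318.2 298.9] [ 0.5458 -0.3049  0.105 ]
cash_key_head 0.72 [287.6 247.7] [ 0.5135 -0.2461  0.105 ]
house_key 0.63 [290.7 246.1] [ 0.5173 -0.2552  0.08  ]
clipper 0.77 [288.5  99. ] [ 0.5148 -0.1063  0.08  ]
organizer 0.88 [284.7 173.4] [ 0.5117 -0.1907  0.    ]
```

View pics/w1.png

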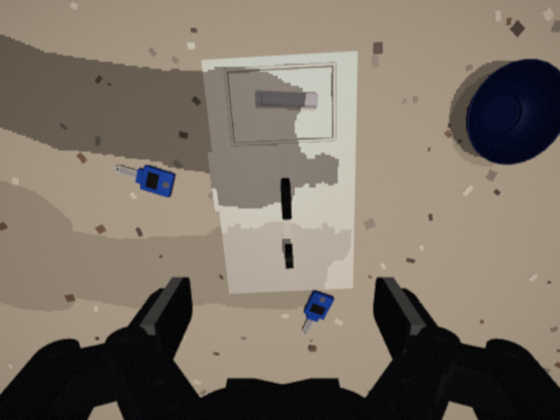

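The wrist view shows the wide black head at (286,198) and the smaller one at (289,255), with the blue keys lying on the console at (155,180) and (318,305). I'll crop to confirm and measure the dark blobs.

```bash
python3 - <<'E'
from h import *
f=bot.grab_frame("wrist");save(f,"w2.png",(230,160,340,280),5)
p=f["pixels"].astype(int)
m=((p.max(2)<45)).astype(np.uint8);m[:150]=0;m[275:]=0;m[:,:265]=0;m[:,310:]=0
n,lab,st,ce=cv2.connectedComponentsWithStats(m)
for i in range(1,n):
    if st[i,4]<60: continue
    c=np.argwhere(lab==i)[:,::-1]; x0,x1=c[:,0].min(),c[:,0].max()+1;y0,y1=c[:,1].min(),c[:,1].max()+1
    print(st[i],ce[i],'top rect',cv2.minAreaRect(c.astype(np.float32)))
    for r in range(y0,y1,4):
        xs=c[c[:,1]==r][:,0];print(r,xs.min(),xs.max()+1,end=' | ')
    print()
    for z in(.108,.124): print(z,onz(f,((x0+x1)/2,y1),z).round(4),onz(f,((x0+x1)/2,y0),z).round(4), onz(f,((x0+x1)/2,y0),.086).round(4))
# predicted corners for hypothesis
for y in(-.198,-.193):
  for z in(.086,.124):
    for s in(-.016,.016): print(y,z,s,proj(f,(.512,y+s,z)).round(1))
E
```

```text
[281 178  10  41 337] [285.41246291 198.08605341] top rect ((285.5, 198.0), (40.0, 9.0), 90.0)
178 285 286 | 182 281 289 | 186 281 290 | 190 281 290 | 194 281 290 | 198 281 291 | 202 282 290 | 206 282 290 | 210 282 291 | 214 283 291 | 218 283 289 | 
0.108 [ 0.5121 -0.2149  0.108 ] [ 0.5122 -0.1752  0.108 ] [ 0.5124 -0.1795  0.086 ]
0.124 [ 0.5119 -0.2095  0.124 ] [ 0.512 -0.172  0.124] [ 0.5124 -0.1795  0.086 ]
[285 244   7  24 152] [288.11184211 255.27631579] top rect ((288.0, 255.5), (23.0, 6.0), 90.0)
244 285 291 | 248 285 291 | 252 285 292 | 256 285 292 | 260 286 292 | 264 286 292 | 
0.108 [ 0.5146 -0.267   0.108 ] [ 0.5145 -0.2408  0.108 ] [ 0.515  -0.2501  0.086 ]
0.124 [ 0.5142 -0.2587  0.124 ] [ 0.5142 -0.2339  0.124 ] [ 0.515  -0.2501  0.086 ]
-0.198 0.086 -0.016 [285.6 211.4]
-0.198 0.086 0.016 [285.6 180.5]
-0.198 0.124 -0.016 [286.1 223.7]
-0.198 0.124 0.016 [286.1 189.2]
-0.193 0.086 -0.016 [285.6 206.7]
-0.193 0.086 0.016 [285.6 175.5]
-0.193 0.124 -0.016 [286.1 218.5]
-0.193 0.124 0.016 [286.  183.6]
```

View pics/w2.png

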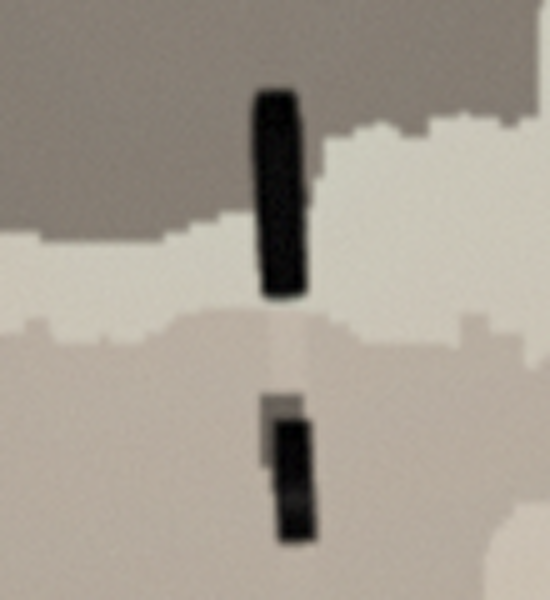

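The crop confirms it: the upper one (286,198) is the long 32 mm rectangular head, and the lower one (288,255) is the 24 mm round-headed key. Going down on the upper one.

Request:
carry_out([
  [[0.004,0.003,0.02,-3],[0.004,0.003,0.045,-3],[0.004,0.003,0.07,-3],[0.004,0.003,0.095,-3],[0.004,0.003,0.12,-3],[0.004,0.003,0.14,-3],[0.004,0.003,0.155,-3],[0.004,0.003,0.163,-3],[0.004,0.003,0.163,-3],[0.004,0.003,0.163,-3]],
], grip=0.0854)

```text
clock: 3.53
position: [0.513, -0.1933, 0.0886]
tool_rot: [3.142, -0.0, 1.619]
force: [0.5, -0.4, 0.6]
grip_width: 0.0852
finger_force: 0.0
```

Request:
carry_out([
  [[0,0,0,0],[0,0,0,0],[0,0,0,0],[0,0,0,0],[0,0,0,0],[0,0,0,0],[0,0,0,0],[0,0,0,0],[0,0,0,0],[0,0,0,0]],
], grip=0.0, grip_force=60)

```text
clock: 4.37
position: [0.513, -0.1933, 0.0885]
tool_rot: [3.141, 0.0, 1.618]
force: [-1.3, -0.0, 6.1]
grip_width: 0.0084
finger_force: 59.2
```

Request:
carry_out([
  [[0,0,-0.01,0],[0,0,-0.025,0],[0,0,-0.045,0],[0,0,-0.07,0],[0,0,-0.1,0],[0,0,-0.12,0],[0,0,-0.13,0],[0,0,-0.13,0]],
])

```text
clock: 5.03
position: [0.5136, -0.1936, 0.2206]
tool_rot: [3.139, 0.001, 1.618]
force: [0.9, -0.8, -0.4]
grip_width: 0.0084
finger_force: 58.7
```

Request:
carry_out([
  [[0.02,0.005,0,-6],[0.05,0.01,0,-13],[0.08,0.016,0,-20],[0.11,0.022,0,-27],[0.145,0.03,0,-34],[0.18,0.038,0,-41],[0.215,0.045,0,-48],[0.25,0.052,0,-55],[0.285,0.06,0,-62],[0.32,0.068,0,-69],[0.355,0.075,0,-76],[0.38,0.08,0,-83]],
])

```text
clock: 6.03
position: [0.574, 0.1933, 0.2172]
tool_rot: [3.141, -0.002, 3.075]
force: [0.2, 0.2, -0.2]
grip_width: 0.0086
finger_force: 58.6
```

Request:
carry_out([
  [[0,0,0,-6],[0,0,0,-12],[0,0,0,-18],[0,0,0,-18],[0,0,0,-18],[0,0,0,-18]],
])

```text
clock: 6.53
position: [0.5745, 0.1899, 0.2177]
tool_rot: [3.141, -0.001, -2.906]
force: [-0.3, 0.6, -1.1]
grip_width: 0.0083
finger_force: 58.6
```

```bash
python3 - <<'E'
from h import *
f=bot.grab_frame("wrist");t=bot.grab_frame("top");g=bot.grab_frame("scene")
save(f,"w3.png")
s=bot.observe();print(s["clock"],s["position"],s["tool_rot"],np.round(s["qpos"],3),s["force"],s["grip_width"])
print(np.array(f["pose"]).round(3))
for n,i in(("w",f),("t",t),("s",g)):
  for l,z in dict(keyway=.094,cash_key=s["position"][2]-.0085,cash_key_head=s["position"][2]+.017,cashbox=0).items():
    for d in bot.spot_point(i,l)[:2]: print(n,l,round(d["conf"],2),np.round(d["position"],1),onz(i,d["position"],z).round(4))
E
```

```text
6.6833 [0.57459858 0.19001042 0.21822953] [-3.14141030e+00 -5.58382823e-05 -2.90378346e+00] [ 0.157  0.639 -0.879  1.637  0.535  1.123  0.946] [-0.8487353   0.77697271 -0.83612388] 0.008502957560674599
[[-0.234  0.923  0.304  0.495]
 [ 0.972  0.223  0.073  0.17 ]
 [-0.     0.313 -0.95   0.361]
 [ 0.     0.     0.     1.   ]]
w keyway 0.91 [276.  146.5] [0.5222 0.1711 0.094 ]
w cash_key 0.73 [282.8 273.6] [0.5747 0.1894 0.2097]
w cash_key_head 0.9 [279.2 294.3] [0.572  0.187  0.2352]
w cashbox 0.91 [281.1 177.7] [0.5647 0.1853 0.    ]
t cash_key_head 0.85 [418.1 190. ] [ 0.5392 -0.3197  0.2352]
t cash_key_head 0.77 [345.5 275. ] [ 0.3741 -0.1715  0.2352]
t cashbox 0.7 [190.3 189.8] [0.5696 0.1915 0.    ]
s keyway 0.4 [383.7 175.5] [0.5217 0.1734 0.094 ]
s cash_key 0.7 [414.9 152.4] [0.5748 0.1934 0.2097]
s cash_key 0.66 [112.1 273.5] [ 0.6852 -0.3502  0.2097]
s cash_key_head 0.71 [390.6 217.8] [0.7157 0.0843 0.2352]
s cash_key_head 0.7 [414.9 142.6] [0.5741 0.1882 0.2352]
s cashbox 0.55 [391.8 217.5] [0.5652 0.1898 0.    ]
```

View pics/w3.png

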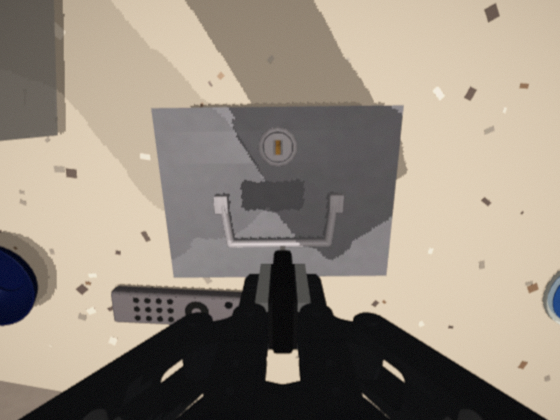

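The wrist view shows the lock at about (277,147), the slot pointing down the image, and the handle beyond it at (280,243). The key is held upright at about (283,270). I'll measure the lock and lid edge precisely.

```bash
python3 - <<'E'
from h import *
f=bot.grab_frame("wrist")
p=f["pixels"].astype(int);save(f,"w4.png",(245,115,310,180),9)
# brass keyway pixels
m=(p[...,0]-p[...,2]>45);m[:125]=0;m[170:]=0;m[:,:255]=0;m[:,300:]=0
c=np.argwhere(m)[:,::-1];print("brass",len(c),c.mean(0)+.5,c.min(0),c.max(0)+1,onz(f,c.mean(0)+.5,.094).round(4))
g=cv2.cvtColor(f["pixels"],cv2.COLOR_RGB2GRAY)
h=cv2.HoughCircles(cv2.resize(g[115:180,245:310],None,fx=8,fy=8,interpolation=3),cv2.HOUGH_GRADIENT,1,50,param1=80,param2=25,minRadius=90,maxRadius=180)
if h is not None:
    for a in h[0][:3]: print("circ",a[:2]/8+[245,115],a[2]/8,onz(f,a[:2]/8+[245,115],.093).round(4))
d=bot.regions_of(f,"cashbox")[0]["region"]
# front edge: top-most region row per column
xs=np.arange(165,395);ys=np.array([np.argmax(d[:,x]) for x in xs]);k=np.polyfit(xs,ys,1)
for _ in range(5):
    r=ys-np.polyval(k,xs);o=abs(r)<2;k=np.polyfit(xs[o],ys[o],1)
a,b=[onz(f,(x,np.polyval(k,x)),.09) for x in(165,395)]
v=a-b;print("front edge",k,o.sum(),a,b,np.degrees(np.arctan2(v[1],v[0])))
s=bot.observe();print(s["position"],np.degrees(s["tool_rot"][2]))
L=np.array(h[0][0][:2]/8+[245,115]) if h is not None else c.mean(0)+.5
print("lock back from front edge", np.linalg.norm(np.cross((v/np.linalg.norm(v)),(onz(f,L,.092)-a)*[1,1,0])))
E
```

```text
brass 57 [278.04385965 147.06140351] [276 140] [281 154] [0.5226 0.1729 0.094 ]
circ [277.9375 147.8125] 15.0875 [0.5234 0.1729 0.093 ]
front edge [-5.43940586e-03  1.08059444e+02] 230 [0.51396867 0.07633031 0.09      ] [0.46864053 0.25735877 0.09      ] -75.94260059534615
[0.57466275 0.19006638 0.21827844] -166.26671663740728
lock back from front edge 0.032673522959658474
```

View pics/w4.png

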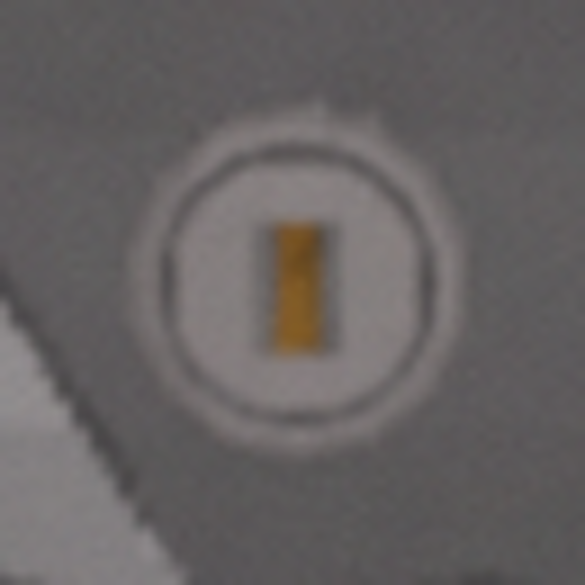

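Request:
carry_out([
  [[0.02,-0.001,0,0],[0.04,-0.003,0,0],[0.055,-0.004,0.01,0],[0.055,-0.004,0.03,0],[0.055,-0.004,0.05,0],[0.055,-0.004,0.068,0],[0.055,-0.004,0.076,0],[0.055,-0.004,0.079,0],[0.055,-0.004,0.079,0],[0.055,-0.004,0.079,0],[0.055,-0.004,0.079,0]],
])

```text
clock: 8.3
position: [0.5226, 0.1734, 0.1402]
tool_rot: [3.142, 0.001, -2.902]
force: [0.1, -0.1, 0.2]
grip_width: 0.0084
finger_force: 58.7
```

```bash
python3 - <<'E'
from h import *
f=bot.grab_frame("wrist");save(f,"w5.png",(180,150,380,300),4)
s=bot.observe();print(s["clock"],s["position"],np.degrees(s["tool_rot"]),s["force"],s["grip_width"])
P=s["position"]
for z in(-.0085,-.0385,.0345): print(z,proj(f,P+[0,0,z]).round(1))
print("lock",proj(f,(.5226,.1729,.094)))
for l in("cash_key","keyway"):
  for d in bot.spot_point(f,l)[:2]: print(l,d["conf"],d["position"])
E
```

```text
8.35 [0.52258819 0.17328441 0.14015275] [ 1.79996854e+02  6.86822331e-02 -1.66279131e+02] [-0.31192904 -0.19766186 -0.19289068] 0.008486500961853318
-0.0085 [283.5 272.7]
-0.0385 [283.4 249.7]
0.0345 [283.9 323.4]
lock [282.76236726 244.74569941]
cash_key 0.61 [279.3, 272.2]
keyway 0.77 [279.1, 246.0]
```

View pics/w5.png

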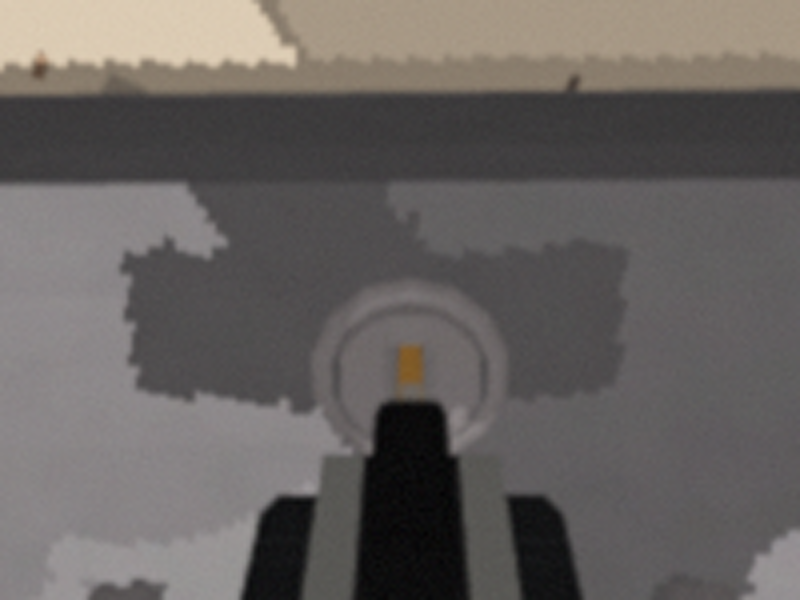

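The key and the keyway line up laterally, both at about column 283. Easing in with wiggles.

Request:
carry_out([
  [[0,0,0.004,0],[0,0,0.008,0],[0,0,0.01,0],[0.001,0,0.012,0],[-0.001,0,0.013,0],[0.001,0,0.014,0],[-0.001,0,0.015,0],[0.001,0,0.016,0],[-0.001,0,0.017,0],[0.001,0,0.018,0],[-0.001,0,0.019,0],[0,0,0.02,0]],
])

```text
clock: 9.45
position: [0.5222, 0.1733, 0.1195]
tool_rot: [-3.141, -0.0, -2.902]
force: [1.4, -0.5, 12.8]
grip_width: 0.0085
finger_force: 60.7
```

Request:
carry_out([
  [[0.0013,0,0.001,0],[-0.0013,0,0.002,0],[0.0013,0,0.003,0],[-0.0013,0,0.004,0],[0.0013,0,0.005,0],[-0.0013,0,0.006,0],[0.0013,0,0.007,0],[-0.0013,0,0.008,0],[0.0013,0,0.009,0],[-0.0013,0,0.01,0],[0.0013,0,0.011,0],[0,0,0.012,0]],
], grip_force=100)

```text
clock: 10.45
position: [0.5228, 0.1735, 0.108]
tool_rot: [3.141, 0.002, -2.902]
force: [-3.4, -0.4, 12.0]
grip_width: 0.0076
finger_force: 98.9
```

Request:
carry_out([
  [[0.0013,0,0.001,0],[-0.0013,0,0.002,0],[0.0013,0,0.003,0],[-0.0013,0,0.004,0],[0.0013,0,0.005,0],[-0.0013,0,0.0055,0],[0.0013,0,0.006,0],[-0.0013,0,0.0065,0],[0.0013,0,0.007,0],[-0.0013,0,0.0075,0],[0.0,0,0.008,0],[0,0,0.008,0]],
])

```text
clock: 11.45
position: [0.5229, 0.1735, 0.1017]
tool_rot: [-3.14, 0.003, -2.902]
force: [-10.2, -7.4, 49.8]
grip_width: 0.0076
finger_force: 105.9
```

```bash
python3 - <<'E'
from h import *
f=bot.grab_frame("wrist");save(f,"w6.png",(180,180,380,330),4)
s=bot.observe();print(s["clock"],s["position"],np.degrees(s["tool_rot"]),s["force"],s["grip_width"],s["qpos"])
for l in("cash_key","cash_key_head"):
  for d in bot.spot_point(f,l)[:1]: print(l,d["conf"],d["position"])
P=s["position"]
for z in(.094,.138): print(proj(f,(P[0],P[1],z)), proj(f,(.5226,.1729,z)))
E
```

```text
11.5 [0.52294151 0.17357407 0.10172091] [-1.79936084e+02  1.46845786e-01 -1.66274876e+02] [-10.24812188  -7.3067985   50.26539044] 0.007830122228922902 [ 0.13137583  0.70393613 -0.80109648  1.87594114  0.66922877  0.85075135
  0.79553329]
cash_key 0.59 [284.0, 273.2]
cash_key_head 0.72 [278.3, 295.8]
[283.75369797 273.65064422] [282.68285213 272.82915642]
[284.06126584 326.607178  ] [282.64040841 325.58117538]
```

View pics/w6.png

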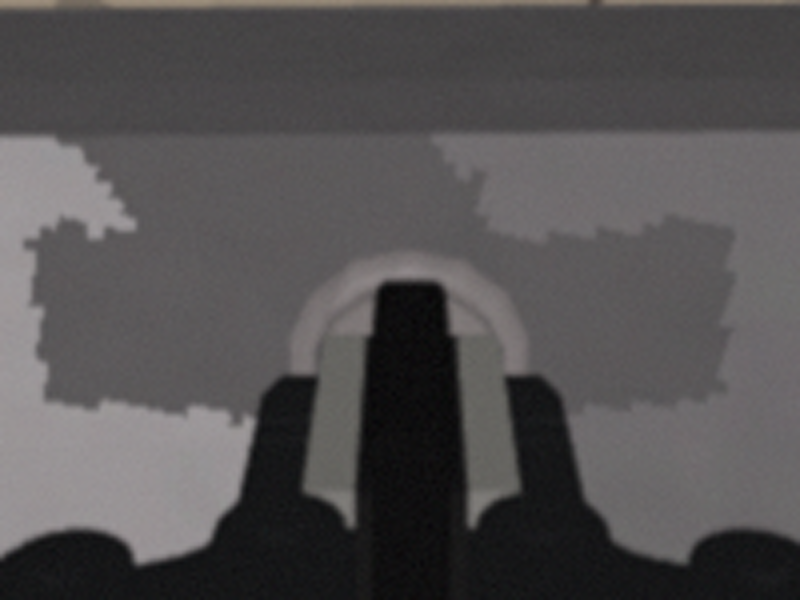

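The key is seated: TCP is 0.102 against 0.1025 expected, with a firm shoulder stop at about 50 N. I'll ease the push a little and turn clockwise.

Request:
carry_out([
  [[0,0,-0.0005,0],[0,0,-0.0007,0],[0,0,-0.0007,5],[0,0,-0.0007,10],[0,0,-0.0007,15],[0,0,-0.0007,20],[0,0,-0.0007,25],[0,0,-0.0007,30]],
])

```text
clock: 12.27
position: [0.5229, 0.1738, 0.1019]
tool_rot: [3.141, 0.002, 2.854]
force: [-6.9, -3.0, 37.8]
grip_width: 0.0077
finger_force: 103.4
```

Request:
carry_out([
  [[0,0,0,6],[0,0,0,12],[0,0,0,18],[0,0,0,24],[0,0,0,30],[0,0,0,36],[0,0,0,42],[0,0,0,48],[0,0,0,54],[0,0,0,60],[0,0,0,66],[0,0,0,70]],
])

```text
clock: 13.27
position: [0.5235, 0.1741, 0.102]
tool_rot: [3.138, -0.001, 1.63]
force: [-3.3, -0.5, 33.6]
grip_width: 0.0079
finger_force: 102.9
```

```bash
python3 - <<'E'
from h import *
f=bot.grab_frame("wrist");save(f,"w7.png",(180,180,380,330),4)
s=bot.observe();print(s["clock"],s["position"],np.degrees(s["tool_rot"]),s["force"],s["moment"],s["grip_width"],s["finger_force"])
E
```

```text
13.3167 [0.52351063 0.1740928  0.10202486] [ 1.79789255e+02 -6.26351189e-02  9.31795736e+01] [-3.18492975 -0.31461061 31.76636442] [-0.13686826  0.62322365  0.07613274] 0.0076624122057010755 102.766352891922
```

View pics/w7.png

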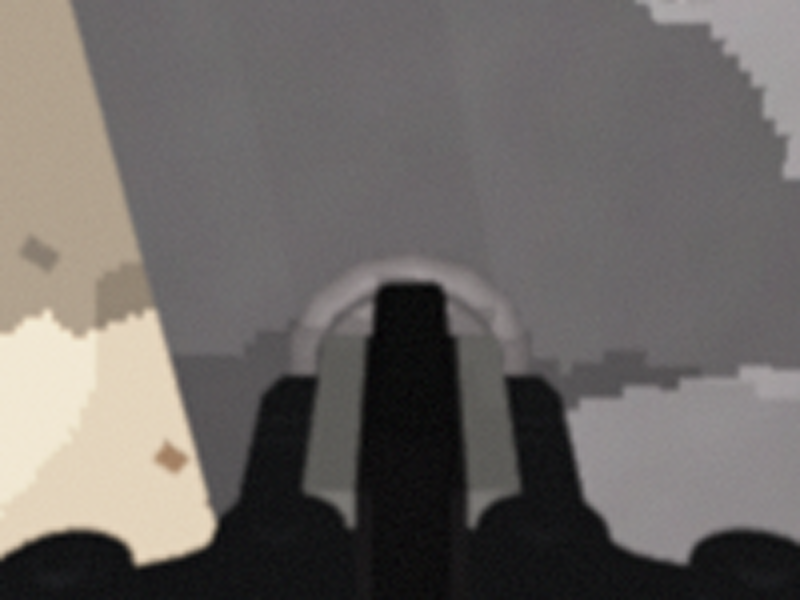

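The key is still upright and centred in the lock, the hand has turned 100°, and the spring torque is felt. Adding 5° for margin, then settling.

Request:
carry_out([
  [[0,0,0,3],[0,0,0,5],[0,0,0,5],[0,0,0,5],[0,0,0,5],[0,0,0,5]],
])

```text
clock: 13.82
position: [0.5237, 0.1741, 0.102]
tool_rot: [3.138, -0.002, 1.549]
force: [-2.0, -0.9, 31.8]
grip_width: 0.0077
finger_force: 102.7
```

```bash
python3 - <<'E'
from h import *
s=bot.observe();print(s["clock"],s["position"],np.degrees(s["tool_rot"]),s["force"],s["moment"],s["finger_force"])
print(bot.job_done())
E
```

```text
13.8167 [0.52367317 0.1741054  0.10199509] [ 1.79786160e+02 -9.20551995e-02  8.87419971e+01] [-1.97779528 -0.94603209 31.78649828] [-0.03085655  0.50821244  0.08208935] 102.6927101612091
the job is handed in; nothing more can be done
None
```

The cash box key is fully in the lock, and the job is handed in with the gripper holding it pushed in and turned clockwise; the hand turned 105°, so the lock should stand near 92° after the key's play. I did not see a verdict.

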